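# Open the radio's battery door by its flush catch

## Robot

A 7-joint arm with a two-finger parallel gripper is mounted at the origin on the work surface. World frame = base frame: x ahead of the robot, y to its left, z up, the work surface at z = 0. Lengths are in m, angles in rad, forces in N, time in s.
With the tool pointing down it reaches from about 0.4 to 0.875 m from the base axis. Payload 19.3 kg.
Tool frame: the origin (TCP) lies midway between the tips of the shut fingers; the grasp point (between the pads) lies 19 mm behind it; z points along the fingers, y is the line along which they close (so a half turn about z gives the same grasp; the last joint's range is limited). The gripper opens to 85 mm and grips with 20 to 120 N. Pads are 22 mm wide; open, the fingers measure 114 mm over their backs; the gripper's body (76 mm by 85 mm) begins 54 mm behind the grasp point. The pads swing forward as they close: fully open they stand 13 mm farther back than shut.
Start: joints at [-1.201, 0.521, -0.036, 1.599, 0.021, 1.021, -0.113], TCP at [0.266, 0.566, 0.231] pointing down, gripper open.
Joint ranges: [-2.91, 2.91], [-0.3, 2.13], [-1.5, 1.42], [0.17, 2.43], [-1.26, 4.41], [0.16, 1.93], [-2.52, 2.52]. Speed limits (rad/s): [1.89, 1.89, 2.39, 2.39, 3.01, 3.01, 3.01].

## Interface

Orientations are given as [roll, pitch, yaw] about the fixed x, y, z axes, in that order (R = Rz(yaw) Ry(pitch) Rx(roll)).
In Python, from workcell import * gives the robot as it stands.
- The arm moves only by the shell command python3 -m creep 'ROWS' [FORCE]. ROWS is JSON, a list that holds one entry, the list of rows, each a list of 7 numbers: the closure, from -1 (fully open) to 1 (shut), then the shift along the tool's x, y, z in m, then the turn, a rotation vector about the tool's x, y, z in degrees. A call has 1 to 10 rows; each row shifts and turns the commanded pose from where the row before left it, along the tool's axes as they then stand; what a row does not reach is not made up. A row lasts 1/10 s, in which the tool goes at most 50 mm and 8.59 degrees, less where a joint would pass 70% of its speed; a pose out of reach is approached as far as the arm can. A call is refused whole if a number of a shift passes 0.05 or a number of a turn 8.59, either way. A call with a gripper value outside its range is refused whole. The fingers move at their own pace and stop on an object; FORCE is the grip in N (left out, the last holds). Time passes only in rows, so rows that do not move let the fingers close. It gives the time, the measured TCP pose, the force, the opening and the grip force at its end, in the units of the state.
- observe(): the state, without advancing time (a new reading comes with each control period).
- grab_frame(name): name is "side" or "top" or "wrist"; returns a dict with "image" (384x512x3 uint8, red, green, blue), "range_z" (384x512 float32, m along the optical axis (not along the pixel's ray), 0 where there is no reading), "fx", "fy", "cx", "cy" (pixels), "R" (3x3) and "t" (3): a world point X has camera coordinates R X + t; the wrist camera has in their place "T_tool_cam" (4x4, takes a point from camera to tool coordinates, whose origin is the TCP and whose axes are the flange's). Camera axes: x right, y down, z forward; pixel columns grow to the right and rows downward; lengths in m; the calibration is good to about 2 mm. A picture is of the moment at which its call begins: read the wrist's pose just before it.
- job_done(): hands the job in; it is judged then, once.
Trained networks look in a picture, given as the dict that the camera call returned (one of the last four; its "shot" number tells which), for a name from the list of things; names that differ only in an ending like _2 or _b are one class to them, and where a whole thing is asked for, a point or a joint stands for the part that bears it (a point fixed in the world has none). Each returns a list of dicts, best first, with "confidence" (0 to 1); they miss things now and then, are a little off and sometimes report something else, mostly with a low value. They report only what shows in the picture. A call takes as long as a camera call.
- find_in(picture, thing): "extent" ([centre column, centre row, width, height] in pixels, round what is visible of it).
- outline_of(picture, thing): "region" (384x512 bool, what is visible of it) and "extent" ([centre column, centre row, width, height] in pixels, round what is visible of it).
- tip_of(picture, thing): "position" ([column, row] in pixels: a listed point, or the origin of a listed thing).
The state is a dict: "clock": time; "qpos": joint angles; "qd": joint speeds; "joint_efforts": joint torques, N m; "position": TCP position; "tool_rot": TCP orientation; "force": force on the tool from outside, world axes, zero at the start; "moment": the same for the moment, N m; "grip_width": finger opening in m; "finger_force": force on a finger pad.
Only numpy, scipy, OpenCV 4.12 (cv2) and the standard library are available. Lean on these libraries where they do the work, as an engineer would, in place of code of your own. Each camera call takes 0.05 s, during which the arm holds its last target. There are 200 camera calls.

## Task

The radio lies on its front so that its batteries can be changed. With the fingertips only, start at one end of the sunken strip beside the battery door and feel gently along it for the flush catch plate, press the plate down until the door springs up, then push the door over with the fingers so that it falls back past upright and stays wide open. Do not lift the radio, shove it out of its place or disturb the things around it.

Things in the scene. Friction and masses are not known exactly. Their poses are not given: they have to be found in the camera images.
- radio: Portable radio lying on its front, loose, about 1.7 kg: 180 mm (x) by 340 mm (y) by 80 mm high, veneered sides, grey plastic back panel facing up at z = 80 mm, folded handle 28 mm beyond its +x side. Origin: centre of its underside. x runs across the set from the strip towards the door's hinge, y along the set, z up.
- strip_mid (a point): Middle of the sunken strip in the back panel, on its hard flat floor, 78 mm above the table and 2 mm below the panel. Axes as the radio's: x across the strip to the door, y along it. The strip is 37 mm wide (x) and 181 mm long (y). The catch plate's middle lies up to 36 mm either way along y from here; it differs from set to set and must be felt or seen.
- strip_end (a point): The strip's +y end, on its floor, 90 mm from the middle (the other end mirrors it). The last 30 mm at either end are always plain strip, never the catch plate. Axes as the radio's.
- catch (a joint): Catch plate in the strip, same grey plastic, 34 mm (x) by 44 mm (y), in an opening 47 mm long and as wide as the strip; ribbed top 2 mm below the strip's floor. Value in m: 0 at rest, grows as pressed down, stop at 0.006; the door is let go at about 0.004. Spring 2 N at rest, 5 N fully down; returns when released. Use closed fingers: a wider tip cannot enter.
- door (a joint): Battery door, rad: 0 shut and flush with the panel. When the catch lets go, a spring throws it up to about 1.05 and it rests there, light and free: pushed level at its edge towards +x it turns on easily. Beyond 1.57 it is past upright and sinks slowly by its own weight onto its stop at 1.95.
- hinge_line (a point): Middle of the door's hinge line, 2 mm below the back panel; axes as the radio's, the hinge runs along y. The door is a plate 4 mm thick, 179 mm long (y), reaching 77 mm from here towards the strip (-x). Under it is a compartment 38 mm deep and 78 mm (x) by 181 mm (y).
- door_edge (a point): Middle of the door's free edge (it moves with the door), half-way through its thickness. With the door sprung up to 1.05 rad it is about 64 mm above the back panel and 38 mm short of the hinge line (-x).
- cell_a: C-size battery standing on end beside the radio, 26 mm across, 50 mm high, loose. Origin: centre of its underside. Leave it alone.
- cell_b: Another such battery. Leave it alone.
- cell_c: Another such battery. Leave it alone.
- remote: Black remote control lying flat beside the radio, 165 by 46 by 18 mm, loose. Origin: centre of its underside. Leave it alone.
- apple_large: Red ornamental apple with a steel stem, 100 mm across, 110 mm high, loose, beyond the cells, left of the radio. Origin: under its middle. Leave it alone.
- apple_small: Smaller such apple, 68 mm across, 75 mm high, loose. Leave it alone.
- candle_mug: Candle in a glass mug with a steel lid, 76 mm across, 107 mm high, loose. Origin: centre of its underside. Leave it alone.
- candle_jar: Candle in a lidded jar, 68 mm across, 85 mm high, loose. Origin: centre of its underside. Leave it alone.

How it is judged:
On the way, in this order (a step that is already met when the one before it is completed fails the run):
1. a fingertip touches the sunken strip near one of its ends (contact force between the fingers and radio above 0.3 N and (y of the grasp point in the frame of strip_mid above 0.06 m or y of the grasp point in the frame of strip_mid below -0.06 m) and y of the grasp point in the frame of strip_mid between -0.1 and 0.1 m and x of the grasp point in the frame of strip_mid between -0.03 and 0.03 m), for 0.1 s.
2. the catch plate is pressed down by the fingers (value of joint catch above 0.003 m and contact force between the fingers and radio above 0.3 N), for 0.02 s.
3. the door has sprung up (value of joint door above 0.6 rad), for 0.1 s.
At the end, for the whole second after the job is handed in: The battery door stands open past 1.5 rad, the catch plate is back up (under 1.5 mm), the radio lies flat within 30 mm of where it was, and the batteries, remote control, apples and candles are within 30 mm of where they were (value of joint door above 1.5 rad and value of joint catch below 0.0015 m and distance of each of radio, cell_a, cell_b, cell_c, remote, apple_large, apple_small, candle_mug, candle_jar from where it was at the start of the episode below 0.03 m and height (world z) of radio below 0.004 m and angle between radio's own z axis and vertical below 0.05 rad and linear speed of radio below 0.02 m/s); the robot touches nothing.
It fails at once if the radio is lifted or tipped (height (world z) of radio above 0.008 m or angle between radio's own z axis and vertical above 0.1 rad).
It fails at once if the radio is pushed more than 40 mm out of its place (distance of radio from where it was at the start of the episode above 0.04 m).
It fails at once if the radio is struck or pressed hard (over 45 N) (contact force between the fingers and radio above 45 N).
It fails at once if a battery or the remote control is lifted or knocked over (height (world z) of any of cell_a, cell_b, cell_c, remote above 0.01 m or angle between any of cell_a, cell_b, cell_c's own z axis and vertical above 0.5 rad).
It fails at once if an apple or a candle is lifted or knocked over (height (world z) of any of apple_large, apple_small, candle_mug, candle_jar above 0.015 m or angle between any of apple_large, apple_small, candle_mug, candle_jar's own z axis and vertical above 0.5 rad).
It also fails if it takes over 64 s, if anything falls off the work surface, if the arm or the gripper's body presses on something with over 40 N, if the wrist force passes 120 N, or if a joint passes its speed limit or range.

## Working session

There is one attempt and no reset: what is moved stays moved. The work goes in short steps, Python scripts to look and compute and a shell command to move; the robot and the scene stay as the last step left them, time stands still between calls to the robot, and variables do not carry over. Pictures are saved under pics/ and viewed, at most 10 in all, crops included, and the job is handed in when it is done.

```bash
ls; mkdir -p pics
cat > h.py <<'E'
from workcell import *
import numpy as np, cv2
def world(p,u,v):
    z=p["range_z"][int(round(v)),int(round(u))]
    return wz(p,u,v,z)
def wz(p,u,v,z):
    c=np.array([(u-p["cx"])/p["fx"]*z,(v-p["cy"])/p["fy"]*z,z])
    return p["R"].T@(c-p["t"])
def onz(p,u,v,h):
    o=-p["R"].T@p["t"]; d=p["R"].T@np.array([(u-p["cx"])/p["fx"],(v-p["cy"])/p["fy"],1]); return o+d*(h-o[2])/d[2]
E
python3 - <<'E'
from h import *
s=observe(); print(s["position"],s["tool_rot"],s["clock"])
for n in ["top","side"]:
    p=grab_frame(n); cv2.imwrite(f"pics/{n}0.png",p["image"][:,:,::-1])
    for th in ["strip_mid","strip_end","hinge_line","door_edge","radio"]:
        r=tip_of(p,th)[:2]
        for q in r:
            u,v=q["position"]; h={"strip_mid":.078,"strip_end":.078,"hinge_line":.078,"door_edge":.078,"radio":0}[th]
            print(n,th,np.round([u,v,q["confidence"]],2),np.round(onz(p,u,v,h),3),np.round(world(p,u,v),3))
    if n=="top":
        q=outline_of(p,"radio")[0]["region"]
        vs,us=np.nonzero(q); P=np.array([world(p,u,v) for u,v in zip(us,vs)]); P=P[(P[:,2]>.07)&(P[:,2]<.09)]
        print(cv2.minAreaRect(P[:,:2].astype(np.float32)),np.median(P[:,2]))
E
```

```text
pics
[0.26601234 0.56521952 0.23074319] [-3.14050700e+00  8.56452138e-05  2.70176949e+00] 0.0
top strip_mid [267.   188.2    0.97] [ 0.481 -0.047  0.078] [ 0.482 -0.047  0.072]
top strip_end [237.6  193.3    0.79] [0.465 0.049 0.078] [0.463 0.048 0.091]
top hinge_line [257.5  158.1    0.77] [ 0.581 -0.017  0.078] [ 0.581 -0.017  0.078]
top hinge_line [3.829e+02 1.527e+02 1.600e-01] [ 0.596 -0.43   0.078] [ 0.589 -0.421  0.11 ]
top door_edge [265.2  178.6    0.75] [ 0.513 -0.041  0.078] [ 0.513 -0.041  0.077]
top radio [200.9  205.5    0.57] [0.436 0.176 0.   ] [0.43  0.171 0.043]
((0.5421050190925598, -0.028110474348068237), (0.18636777997016907, 0.3401601016521454), 13.530683517456055) 0.08040822469372372
side strip_end [253.1  200.9    0.97] [0.466 0.039 0.078] [0.466 0.037 0.076]
side door_edge [240.3  183.9    0.76] [ 0.516 -0.039  0.078] [ 0.516 -0.039  0.078]
side radio [236.5 202.6   0.9] [ 0.529 -0.033 -0.   ] [0.516 0.053 0.079]
```

View pics/top0.png

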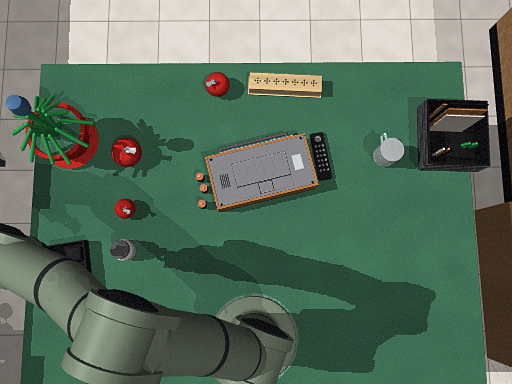

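View pics/side0.png

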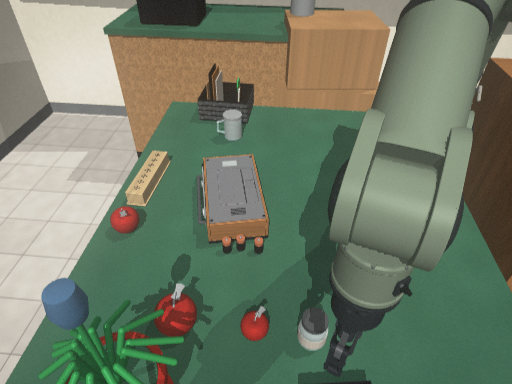

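The top view shows the radio at about (262,172), yawed about 13°. The strip is on its robot side, with the catch at about (266,187), and the three cells are at its left end near (202,188). I'll turn the tool to the radio's axes, close the fingers and move over the strip.

```bash
python3 -m creep '[[[1,0,0,-0.02,0,0,-7.8],[1,0,0,-0.02,0,0,-7.8],[1,0,-0.04,-0.01,0,0,-7.8],[1,0,-0.04,0,0,0,-7.8],[1,0,-0.04,0,0,0,-7.5],[1,-0.01,-0.05,0,0,0,0],[1,-0.01,-0.05,0,0,0,0],[1,-0.01,-0.05,0,0,0,0],[1,-0.01,-0.05,0,0,0,0],[1,-0.01,-0.05,0,0,0,0]]]'
```

```text
clock: 1.65
position: [0.3678, 0.2175, 0.2816]
tool_rot: [3.141, 0.001, -2.906]
force: [2.1, 0.4, 0.4]
grip_width: -0.0
finger_force: 0.0
```

```bash
python3 -m creep '[[[1,-0.01,-0.05,0,0,0,0],[1,-0.01,-0.05,0,0,0,0],[1,-0.01,-0.05,0,0,0,0],[1,-0.01,-0.05,0,0,0,0],[1,0,-0.045,0,0,0,0],[1,0,-0.01,0,0,0,0],[1,0,0,0,0,0,0],[1,0,0,0,0,0,0]]]'
cat >> h.py <<'E'
from scipy.spatial.transform import Rotation as Ro
def wrist():
    s=observe(); p=grab_frame("wrist")
    T=np.eye(4); T[:3,:3]=Ro.from_euler("xyz",s["tool_rot"]).as_matrix(); T[:3,3]=s["position"]
    W=np.linalg.inv(T@p["T_tool_cam"]); p["R"]=W[:3,:3]; p["t"]=W[:3,3]; return s,p
E
python3 - <<'E'
from h import *
s,p=wrist(); print(s["position"],s["tool_rot"])
cv2.imwrite("pics/w1.png",p["image"][:,:,::-1])
for th in ["strip_mid","strip_end","hinge_line","door_edge"]:
    for q in tip_of(p,th)[:2]:
        u,v=q["position"]; print(th,np.round([u,v,q["confidence"]],2),np.round(onz(p,u,v,.078),3),np.round(world(p,u,v),3))
for q in outline_of(p,"catch")[:2]: print("catch",np.round(q["extent"]),q["confidence"])
E
```

```text
clock: 2.45
position: [0.4639, -0.0147, 0.2813]
tool_rot: [3.141, -0.0, -2.905]
force: [0.5, 0.3, 0.2]
grip_width: -0.0001
finger_force: 0.0
[ 0.46385693 -0.01473579  0.28129128] [ 3.14122029e+00 -4.01338951e-05 -2.90541603e+00]
strip_mid [228.9  183.5    0.78] [ 0.488 -0.041  0.078] [ 0.489 -0.041  0.075]
strip_end [314.8  182.8    0.62] [0.466 0.046 0.078] [0.465 0.046 0.08 ]
hinge_line [229.8  266.4    0.71] [ 0.583 -0.02   0.078] [ 0.459 -0.028  0.295]
hinge_line [ 70.4  214.5    0.34] [ 0.562 -0.199  0.078] [ 0.592 -0.228  0.018]
door_edge [228.3  204.5    0.91] [ 0.511 -0.037  0.078] [ 0.509 -0.037  0.081]
catch [226. 182.  41.  31.] 0.79
```

View pics/w1.png

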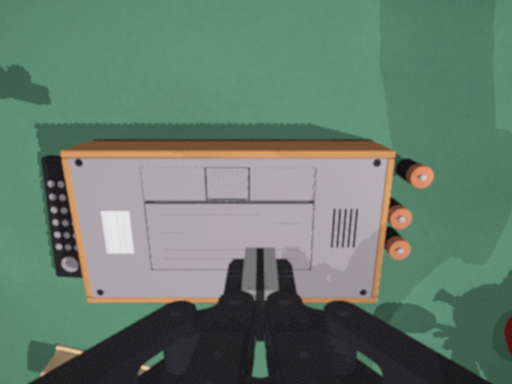

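The strip runs from column 141 to 316 at row 184. The catch plate is at (227,183), practically at strip_mid. The tool is aligned with the radio. Next I'll go down onto the plain strip at the +y end.

```bash
python3 -m creep '[[[1,-0.009,0.02,0.03,0,0,0],[1,-0.008,0.019,0.04,0,0,0],[1,0,0,0.04,0,0,0],[1,0,0,0.04,0,0,0],[1,0,0,0.03,0,0,0],[1,0,0,0.01,0,0,0],[1,0,0,0,0,0,0],[1,0,0,0,0,0,0]]]'
```

```text
clock: 3.55
position: [0.4721, 0.0264, 0.0924]
tool_rot: [-3.142, 0.001, -2.906]
force: [-0.6, -0.9, 0.6]
grip_width: 0.0
finger_force: 0.0
```

```bash
python3 -m creep '[[[1,0,0,0.005,0,0,0],[1,0,0,0.004,0,0,0],[1,0,0,0.002,0,0,0],[1,0,0,0.001,0,0,0],[1,0,0,0.001,0,0,0],[1,0,0,0.001,0,0,0],[1,0,0,0,0,0,0],[1,0,0,0,0,0,0]]]'; sleep 0
python3 - <<'E'
from h import *
s=observe();print(s["position"],s["force"])
E
```

```text
clock: 4.35
position: [0.4716, 0.0263, 0.0779]
tool_rot: [3.142, 0.0, -2.906]
force: [-4.4, -0.4, 17.4]
grip_width: -0.0001
finger_force: 8.7
[0.47155903 0.02625271 0.07787282] [-4.36641101 -0.41157995 17.43210101]
```

Contact is at z = 0.078, the strip floor, with 17 N. I'll ease off and feel along towards the catch.

```bash
python3 -m creep '[[[1,0,0,-0.001,0,0,0],[1,0,0,0,0,0,0],[1,0,-0.01,0,0,0,0],[1,0,-0.015,0,0,0,0],[1,0,0,0,0,0,0]]]'
```

```text
clock: 4.85
position: [0.4776, -0.0003, 0.0783]
tool_rot: [-3.141, -0.0, -2.908]
force: [0.3, 0.9, 0.1]
grip_width: -0.0002
finger_force: 0.0
```

```bash
python3 -m creep '[[[1,0,-0.015,-0.0005,0,0,0],[1,0,-0.015,0,0,0,0],[1,0,-0.013,0,0,0,0],[1,0,0,0.002,0,0,0],[1,0,0,0.002,0,0,0],[1,0,0,0,0,0,0]]]'
```

```text
clock: 5.45
position: [0.4872, -0.0394, 0.0745]
tool_rot: [3.141, -0.0, -2.906]
force: [-0.2, -0.1, 2.2]
grip_width: -0.0002
finger_force: 0.8
```

At z = 0.0745 the spring gives about 2 N, so the fingers are on the plate. Now I press it.

```bash
python3 -m creep '[[[1,0,0,0.0015,0,0,0],[1,0,0,0.001,0,0,0],[1,0,0,0.001,0,0,0],[1,0,0,0,0,0,0],[1,0,0,0,0,0,0]]]'
python3 - <<'E'
from h import *
s,p=wrist(); print(s["position"]); cv2.imwrite("pics/w2.png",p["image"][:,:,::-1])
for q in tip_of(p,"door_edge")[:2]: print(q, world(p,*q["position"]))
E
```

```text
clock: 5.95
position: [0.4873, -0.0395, 0.0713]
tool_rot: [3.141, -0.0, -2.906]
force: [-0.4, 2.4, 4.1]
grip_width: 0.0
finger_force: 1.9
[ 0.48728901 -0.0394796   0.07128874]
```

View pics/w2.png

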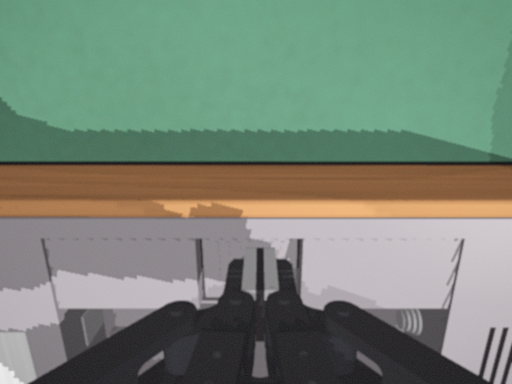

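The compartment is now visible dark at row 310 and below, so the door has sprung up. I'll lift and check with the side camera.

```bash
python3 -m creep '[[[1,0,0,-0.01,0,0,0],[1,0,0,-0.02,0,0,0],[1,0,0,-0.018,0,0,0],[1,0,0,0,0,0,0]]]'
python3 - <<'E'
from h import *
p=grab_frame("side"); cv2.imwrite("pics/s2.png",cv2.resize(p["image"][120:270,150:350,::-1],None,fx=3,fy=3))
for q in tip_of(p,"door_edge")[:2]: print(q["position"],q["confidence"], world(p,*q["position"]))
E
```

```text
clock: 6.45
position: [0.4884, -0.0402, 0.1217]
tool_rot: [-3.141, 0.003, -2.907]
force: [0.1, -1.3, 1.0]
grip_width: -0.0002
finger_force: 0.0
[228.7, 168.5] 0.96 [ 0.55076447 -0.03578991  0.1400305 ]
```

View pics/s2.png

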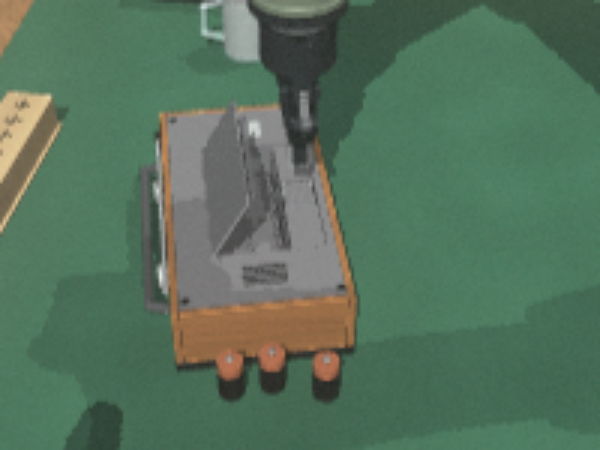

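The door stands at about 1.05, with its edge at crop (240,155), z about 0.14, in front of the fingers. I'll push it towards the radio's +x.

```bash
python3 -m creep '[[[1,-0.02,0,0,0,0,0],[1,-0.02,0,0,0,0,0],[1,-0.01,0,0,0,0,0],[1,-0.01,0,0,0,0,0],[1,-0.01,0,0,0,0,0],[1,-0.01,0,0,0,0,0],[1,-0.01,0,0,0,0,0],[1,-0.01,0,0,0,0,0],[1,-0.01,0,0,0,0,0],[1,0,0,0,0,0,0]]]'
python3 - <<'E'
from h import *
p=grab_frame("side")
for q in tip_of(p,"door_edge")[:2]: print(q["position"],q["confidence"], world(p,*q["position"]))
E
```

```text
clock: 7.55
position: [0.5938, -0.0144, 0.119]
tool_rot: [3.141, -0.003, -2.906]
force: [-15.9, -3.6, 6.7]
grip_width: 0.0004
finger_force: 8.8
[205.6, 169.6] 0.83 [ 0.61889251 -0.01273942  0.14756281]
```

The door is at its stop: its edge is about 35 mm past the hinge and the fingers feel 16 N. I'll withdraw.

```bash
python3 -m creep '[[[1,0.02,0,0,0,0,0],[1,0.03,0,0,0,0,0],[1,0.03,0,-0.01,0,0,0],[1,0.02,0,-0.04,0,0,0],[1,0,0,-0.05,0,0,0],[1,0,0,-0.03,0,0,0],[1,0,0,0,0,0,0],[1,0,0,0,0,0,0],[1,0,0,0,0,0,0],[1,0,0,0,0,0,0]]]'
python3 - <<'E'
from h import *
p=grab_frame("side"); cv2.imwrite("pics/s3.png",cv2.resize(p["image"][120:270,150:350,::-1],None,fx=3,fy=3))
for q in tip_of(p,"door_edge")[:2]: print(q["position"],q["confidence"], world(p,*q["position"]))
E
```

```text
clock: 8.65
position: [0.4967, -0.0375, 0.2483]
tool_rot: [3.141, -0.002, -2.906]
force: [0.1, -0.7, -0.5]
grip_width: 0.0004
finger_force: 0.0
[205.3, 171.6] 0.96 [ 0.6407853  -0.0892659   0.08028696]
[252.8, 334.3] 0.7 [0.42590498 0.45296656 0.04480488]
```

View pics/s3.png

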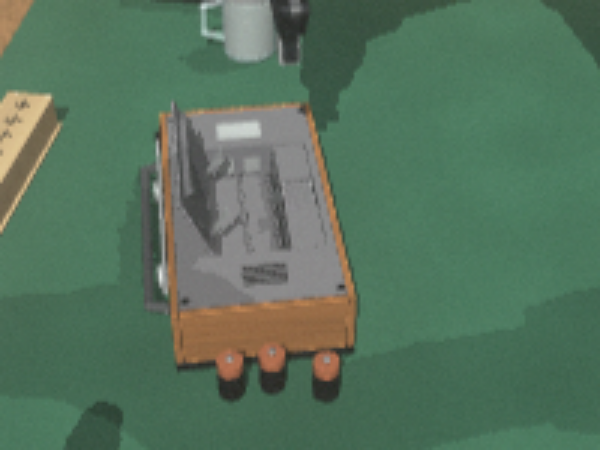

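The door stands wide open past upright (crop (190,170)), the radio and cells have not moved, and the arm is clear.

```bash
python3 -c "
from workcell import *
print(job_done())"
```

```text
the job is handed in; nothing more can be done
None
```

I touched the strip near its +y end, pressed the catch plate until the door sprang up, and pushed the door past upright onto its stop. In the last picture it stays wide open, with the radio and batteries unmoved and the arm clear. I handed the job in at about 9 s, and no verdict was returned.

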